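# Open the instrument-tray holder

## Robot

A 6-joint arm with a two-finger parallel gripper is mounted at the origin on the work surface. World frame = base frame: x ahead of the robot, y to its left, z up, the work surface at z = 0. Lengths are in mm, angles in rad, forces in N, time in s.
With the tool pointing down it reaches from about 350 to 850 mm from the base axis. Payload 8.1 kg.
Tool frame: the origin (TCP) lies at the very end of the fingers, on their centre line; the grasp point (between the pads) lies 19 mm behind it; z points along the fingers, y is the line along which they close (so a half turn about z gives the same grasp; the last joint's range is limited). The gripper opens to 85 mm and grips with 20 to 120 N. Pads are 22 mm wide; open, the fingers measure 114 mm over their backs; the gripper's body (76 mm by 85 mm) begins 54 mm behind the grasp point. The pads swing forward as they close: fully open they stand 13 mm farther back than shut.
Start: joints at [-1.41, 0.13, 1.488, -0, 1.523, -0.085], TCP at [146.02, -581.965, 231.292] pointing down, gripper open.
Joint ranges: [-2.96, 2.96], [-0.89, 2.26], [0.02, 2.5], [-1.34, 4.48], [0, 2.73], [-2.66, 2.66]. Speed limits (rad/s): [2.39, 2.39, 2.79, 3.14, 3.14, 3.14].

## Interface

Orientations are given as a unit quaternion [w, x, y, z].
In Python, from plant import * gives the robot as it stands.
- The arm moves only by the tool move_arm, never from a script. Its argument "steps" is a list of rows, each an object of numbers: "x", "y", "z": the shift along the tool's x, y, z in m; "ax", "ay", "az": the turn, a rotation vector about the tool's x, y, z in rad; "hand": the finger opening in m, from 0 to 0.0854. In form: [{"x": .., "y": .., "z": .., "ax": .., "ay": .., "az": .., "hand": ..}, ...]. A call has 1 to 10 rows; each row shifts and turns the commanded pose from where the row before left it, along the tool's axes as they then stand; what a row does not reach is not made up. A row lasts 1/10 s, in which the tool goes at most 50 mm and 8.59 degrees, less where a joint would pass 70% of its speed; a pose out of reach is approached as far as the arm can. A call with a gripper value outside its range is refused whole. The fingers move at their own pace and stop on an object; the grip force is fixed at half the most. Time passes only in rows, so rows that do not move let the fingers close. It gives the time, the measured TCP pose, the force, the opening and the grip force at its end, in the units of the state.
- get_obs(): the state, without advancing time (a new reading comes with each control period).
- camera(name): name is "scene" or "top" or "wrist"; returns a dict with "color" (480x640x3 uint8, blue, green, red), "K" (3x3 intrinsics, pixels), "k1" (the pictures are not rectified: a ray, as slopes to the right and down, at radius r is drawn at 1 + k1 r^2 times it, then the intrinsics apply), "position" and "orientation" of the camera in the world; the wrist camera has in their place "T_tool_cam" (4x4, takes a point from camera to tool coordinates, whose origin is the TCP and whose axes are the flange's). Camera axes: x right, y up, looking along -z (the intrinsics and any distortion apply to the point x, -y, -z); pixel columns grow to the right and rows downward; lengths in mm; the calibration is good to about 2 mm. A picture is of the moment at which its call begins: read the wrist's pose just before it. There is no depth.
- hand_in(): hands the job in; it is judged then, once.
The state is a dict: "time_s": time; "q": joint angles; "qvel": joint speeds; "effort": joint torques, N m; "tool_pos": TCP position; "eef_rot": TCP orientation; "contact_force": force on the tool from outside, world axes, zero at the start; "ft_torque": the same for the moment, N m; "width": finger opening in mm; "finger_force": force on a finger pad.
Only numpy, scipy, OpenCV 4.12 (cv2) and the standard library are available. Lean on these libraries where they do the work, as an engineer would, in place of code of your own. Each camera call takes 0.05 s, during which the arm holds its last target. There are 200 camera calls.

## Task

Open the instrument-tray holder all the way so that a wider tray will fit: with the fingertips press down the spring release pad on top of the sliding jaw and, keeping it pressed, push the jaw back along its bar until it is home against the end stop; then let go and move clear. Leave the small tray and the cup, jar and dental mirror around it where they are.

Things in the scene. Friction and masses are not known exactly. Their poses are not given: they have to be found in the camera images.
- holder: Tray holder fixed to the counter: upright steel bar, 8 mm thick, 340 mm long, top 44 mm high, on two 50 mm high aluminium feet. Origin on the counter under the bar; y runs along the bar, z up. Fixed jaw at the +y end (inner face y = +195 mm), end-stop foot at y = -125 to -100 mm. Both jaws are steel plates reaching 180 mm to the holder's -x, top 42 mm high. The sliding jaw opens towards -y.
- jaw (a joint): Slide of the sliding jaw, m: 0 most closed, grows as it opens to the holder's -y, 0.130 home at the end stop; starts at 0 to 0.058. The ratchet (8 mm teeth) blocks growth unless the pad is held down, and locks again when the pad is let go; freed, it slides lightly (1 to 4 N). Its carriage is a grey block 54 (x) by 60 mm (y), top 48 mm high, centred on the bar at holder y = 0.060 - value.
- release (a joint): Vertical travel of the spring release pad, in m: 0 is up, 0.009 is fully down on its stop. At rest it reads 0 to 0.002 (the pawl may ride on a tooth; the jaw then gives up to 8 mm before a tooth holds it). It springs back when let go. The ratchet is free from about 0.0045 on; keep 0.006 or more while pushing. The spring takes 3 N at first and 6 N fully down.
- pad_top (a point): Centre of the top face of the release pad, a flat dark steel plate with fine cross ribs, 44 mm (holder x) by 48 mm (holder y), 6 mm thick, level, its top 65 mm above the counter at rest and 56 mm when fully down. It rides on the sliding jaw; free space above it and on its +y side.
- fence_face (a point): On the fence, the upright grey plate at the -y edge of the carriage, beside the pad: 52 mm wide (holder x), 8 mm thick, top 97 mm above the counter. The point is the middle of its face that looks to the holder's +y, over the pad; 80 mm high, 27 mm from the pad's centre in holder y. Pushing this face towards holder -y opens the jaw.
- stop (a point): Top of the end stop's inner edge on the bar's line, 50 mm high; the carriage's -y side touches this face when the jaw is home.
- tray: Small open white plastic tray, 170 x 95 x 20 mm, loose, standing on the counter between the jaws; origin under its centre. Not to be moved.
- cup: Steel cup, 68 mm across, 75 mm high, loose, on the far side of the bar; origin under its centre. Not to be moved.
- jar: Amber glass jar with white lid, 52 mm across, 62 mm high, loose, on the near side beyond the sliding jaw's reach; origin under its centre. Not to be moved.
- mirror: Dental mirror, 150 mm long, 8 mm thick steel handle along its x axis and a round 22 mm head at +x, lying loose on the far side of the bar; origin under its middle. Not to be moved.

How it is judged (in metres and radians):
On the way, in this order (a step that is already met when the one before it is completed fails the run):
1. the release pad is pressed down while the jaw is still where it stood (value of joint release above 0.005 m and distance of fence_face from where it was at the start of the episode below 0.012 m), for 0.05 s.
2. the jaw has been pushed home against the end stop (value of joint jaw above 0.125 m), for 0.1 s.
At the end, for the whole second after the job is handed in: The sliding jaw rests within 5 mm of its end stop (joint over 0.125 of 0.130), the release pad has sprung back up (under 4.5 mm down), and the tray is within 15 mm and the cup, jar and mirror within 20 mm of where they started (value of joint jaw above 0.125 m and velocity of joint jaw between -0.01 and 0.01 m/s and value of joint release below 0.0045 m and distance of tray from where it was at the start of the episode below 0.015 m and distance of each of cup, jar, mirror from where it was at the start of the episode below 0.02 m); the robot touches nothing.
It fails at once if the small tray is moved or lifted more than 15 mm (distance of tray from where it was at the start of the episode above 0.015 m).
It fails at once if the cup, jar or mirror is moved or lifted more than 20 mm (distance of any of cup, jar, mirror from where it was at the start of the episode above 0.02 m).
It also fails if it takes over 32 s, if anything falls off the work surface, if the arm or the gripper's body presses on something with over 40 N, if the wrist force passes 120 N, or if a joint passes its speed limit or range.

## Working session

There is one attempt and no reset: what is moved stays moved. The work goes in short steps, Python scripts to look and compute and a tool call to move; the robot and the scene stay as the last step left them, time stands still between calls to the robot, and variables do not carry over. Pictures are saved under pics/ and viewed, at most 10 in all, crops included, and the job is handed in when it is done.

Besides the shell and the picture viewer there is one more tool, called after "Request:" as name(argument=value, ...), one argument or row to a line, values as JSON. move_arm: Moves the arm, as the interface text tells. Its arguments: {"type":"object","properties":{"steps":{"type":"array"}},"required":["steps"]}

```bash
mkdir -p pics
cat > h.py <<'E'
from plant import *
import numpy as np, cv2
from scipy.spatial.transform import Rotation as R
def q2R(q): return R.from_quat([q[1],q[2],q[3],q[0]]).as_matrix()
def pose(c,o=None):
    if 'T_tool_cam' in c:
        T=np.array(c['T_tool_cam']); Rt=q2R(o['eef_rot'])
        return Rt@T[:3,:3], Rt@T[:3,3]+np.array(o['tool_pos'])
    return q2R(c['orientation']), np.array(c['position'])
def ray(c,uv,o=None):
    Rc,p=pose(c,o); K=np.array(c['K'],float)
    s=cv2.undistortPoints(np.array([[uv]],float),K,np.array([c['k1'],0,0,0.])).ravel()
    return p, Rc@np.array([s[0],-s[1],-1])
def onz(c,uv,z,o=None):
    p,d=ray(c,uv,o); return p+d*(z-p[2])/d[2]
E
python3 - <<'E'
from h import *
import pickle
o=get_obs();print(o)
for n in ['scene','top','wrist']:
    o=get_obs();c=camera(n); cv2.imwrite(f'pics/{n}0.png',c['color']); pickle.dump((c,o),open(n+'0.pkl','wb'))
    print(n,*pose(c,o),c['K'],c['k1'])
E
```

```text
{'time_s': 0.0, 'q': array([-1.41038263e+00,  1.31184213e-01,  1.48930063e+00, -2.12147953e-05,
        1.52296605e+00, -8.53808449e-02]), 'qvel': array([-6.71280191e-07, -9.50234986e-04, -1.29953647e-03, -9.45880470e-04,
       -3.03643246e-04,  1.56717131e-04]), 'effort': array([ 1.95726127e-03, -5.69402111e+01, -5.00543475e+01, -9.29852445e-05,
        1.49800954e-02, -1.77044666e-05]), 'tool_pos': array([ 145.93347823, -581.41605078,  230.21892092]), 'eef_rot': array([-9.28067659e-04,  9.92457139e-01,  1.22588595e-01, -4.54363759e-05]), 'contact_force': array([-0.35671885,  0.22548919, -0.10746744]), 'ft_torque': array([-0.03746946, -0.0049005 ,  0.01989601]), 'finger_force': 0.0, 'width': 85.38971388130412}
scene [[ 0.246264   -0.63787517  0.72970495]
 [ 0.96894376  0.17943919 -0.1701457 ]
 [-0.02240595  0.74894382  0.66225458]] [1315.24678841 -143.28232602  735.52061598] [[522.14273      0.         319.7115498 ]
 [  0.         522.14273    240.53473142]
 [  0.           0.           1.        ]] -0.13847166634504113
top [[-0.14459003  0.96754668 -0.20723693]
 [-0.98948813 -0.14194104  0.02767623]
 [-0.00263738  0.20906019  0.97789922]] [404.75711192  24.82868752 784.57244689] [[480.78513836   0.         326.29316322]
 [  0.         480.78513836 243.18422918]
 [  0.           0.           1.        ]] -0.08662259065704969
wrist [[ 2.43174344e-01  9.17106603e-01  3.15882441e-01]
 [-9.69982187e-01  2.30217662e-01  7.83223158e-02]
 [-8.91803874e-04 -3.25446318e-01  9.45560098e-01]] [ 227.27798584 -561.49316829  373.30294952] [[368.81752263   0.         316.58675063]
 [  0.         368.81752263 236.96488928]
 [  0.           0.           1.        ]] -0.03767366897048205
```

View pics/top0.png

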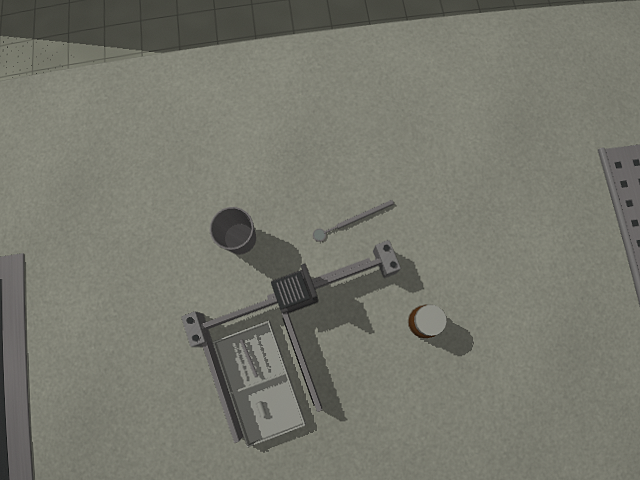

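View pics/scene0.png

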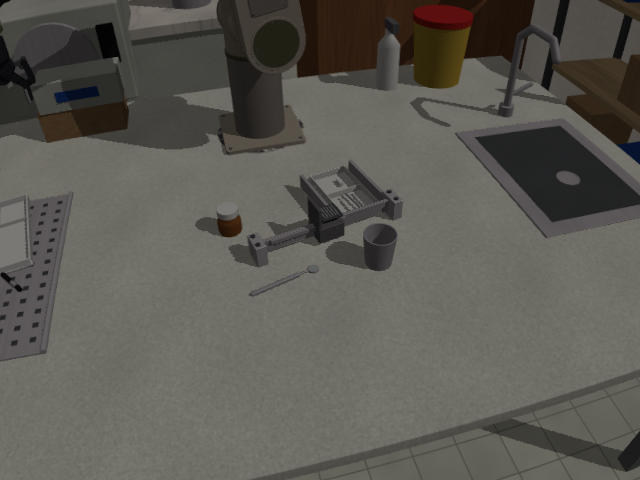

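Top view: pad at about (292,290), fixed-jaw foot (193,328), end-stop foot (388,258), cup (233,230), jar (428,321), mirror (320,236)–(393,203). I'll enlarge the middle.

Run:
```python
from h import *
import pickle
c,o=pickle.load(open('top0.pkl','rb'))
im=c['color'][230:350,180:410]
cv2.imwrite('pics/top_crop.png',cv2.convertScaleAbs(cv2.resize(im,None,fx=3.4,fy=3.4,interpolation=cv2.INTER_CUBIC),alpha=1.6))
a=onz(c,(193,328),50);b=onz(c,(388,258),50);print('feet',a,b,'dist',np.linalg.norm(a-b))
print('pad',onz(c,(292,290),64),'jar',onz(c,(430,320),62),'cup',onz(c,(233,225),75))
```

```text
feet [459.34339564 223.65915052  50.        ] [523.21364452 -87.43206505  50.        ] dist 317.5801522419874
pad [493.72314031  65.85677     64.        ] jar [ 419.23604273 -131.98706192   62.        ] cup [603.92255363 141.64298449  75.        ]
```

View pics/top_crop.png

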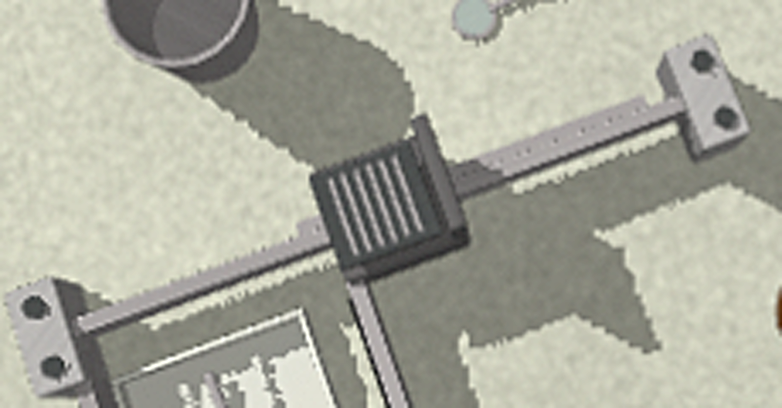

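Run:
```python
from h import *
import pickle
c,o=pickle.load(open('top0.pkl','rb'))
f=lambda u,v,z: onz(c,(180+(u+.5)/3.4-.5,230+(v+.5)/3.4-.5),z)[:2].round(1)
L=[f(35,308,50),f(53,366,50)];Rr=[f(702,60,50),f(725,118,50)]
d=(sum(L)-sum(Rr))/2;print('feet',sum(L)/2,sum(Rr)/2,np.linalg.norm(d),np.arctan2(d[1],d[0]))
a,b=f(85,325,44),f(650,122,44);print('bar',a,b,np.arctan2(*(a-b)[::-1]))
print('pad corners',[f(*p,64) for p in [(312,175),(345,268),(412,145),(440,238)]])
print('fence top',[f(*p,97) for p in [(416,120),(426,116),(468,235),(455,240)]])
print('stop',f(680,110,50))
```

```text
feet [458.35 224.4 ] [526.3 -90.3] 321.95231401560073 1.7834515994587778
bar [461.5 207. ] [516.3 -59.7] 1.7734500676733287
pad corners [array([511.5,  94.9]), array([468.6,  85.6]), array([518.5,  49.1]), array([475.7,  42.5])]
fence top [array([523.7,  44.9]), array([524.8,  40.4]), array([472. ,  29.8]), array([470.7,  35.5])]
stop [518.9 -73.5]
```

Request:
move_arm(
  steps=[
    {"x": 0.033,"y": -0.036,"hand": 0},
    {"x": 0.033,"y": -0.036},
    {"x": 0.033,"y": -0.036},
    {"x": 0.033,"y": -0.036},
    {"x": 0.033,"y": -0.036},
    {"x": 0.033,"y": -0.036},
    {"x": 0.033,"y": -0.036},
    {"x": 0.033,"y": -0.036},
    {"x": 0.033,"y": -0.036},
    {"x": 0.033,"y": -0.036},
  ],
)

```text
invalid input
```

Request:
move_arm(
  steps=[
    {"x": 0.033,"y": -0.036,"z": 0,"ax": 0,"ay": 0,"az": 0,"hand": 0.0},
    {"x": 0.033,"y": -0.036,"z": 0,"ax": 0,"ay": 0,"az": 0,"hand": 0.0},
    {"x": 0.033,"y": -0.036,"z": 0,"ax": 0,"ay": 0,"az": 0,"hand": 0.0},
    {"x": 0.033,"y": -0.036,"z": 0,"ax": 0,"ay": 0,"az": 0,"hand": 0.0},
    {"x": 0.033,"y": -0.036,"z": 0,"ax": 0,"ay": 0,"az": 0,"hand": 0.0},
    {"x": 0.033,"y": -0.036,"z": 0,"ax": 0,"ay": 0,"az": 0,"hand": 0.0},
    {"x": 0.033,"y": -0.036,"z": 0,"ax": 0,"ay": 0,"az": 0,"hand": 0.0},
    {"x": 0.033,"y": -0.036,"z": 0,"ax": 0,"ay": 0,"az": 0,"hand": 0.0},
    {"x": 0.033,"y": -0.036,"z": 0,"ax": 0,"ay": 0,"az": 0,"hand": 0.0},
    {"x": 0.033,"y": -0.036,"z": 0,"ax": 0,"ay": 0,"az": 0,"hand": 0.0},
  ],
)

```text
time_s: 1.15
tool_pos: [378.9, -150.6, 231.3]
eef_rot: [0.0, 0.992, 0.122, 0.0]
contact_force: [0.9, -1.1, -0.2]
width: -0.3
finger_force: 0.0
```

Request:
move_arm(
  steps=[
    {"x": 0.033,"y": -0.036,"z": 0,"ax": 0,"ay": 0,"az": 0,"hand": 0.0},
    {"x": 0.033,"y": -0.036,"z": 0,"ax": 0,"ay": 0,"az": 0,"hand": 0.0},
    {"x": 0.033,"y": -0.036,"z": 0,"ax": 0,"ay": 0,"az": 0,"hand": 0.0},
    {"x": 0.033,"y": -0.036,"z": 0,"ax": 0,"ay": 0,"az": 0,"hand": 0.0},
    {"x": 0.02,"y": -0.026,"z": 0,"ax": 0,"ay": 0,"az": 0,"hand": 0.0},
    {"x": 0,"y": 0,"z": 0.0,"ax": 0,"ay": 0,"az": -0.14,"hand": 0.0},
    {"x": 0,"y": 0,"z": 0.0,"ax": 0,"ay": 0,"az": -0.14,"hand": 0.0},
    {"x": 0,"y": 0,"z": 0.0,"ax": 0,"ay": 0,"az": -0.14,"hand": 0.0},
    {"x": 0,"y": 0,"z": 0.0,"ax": 0,"ay": 0,"az": -0.14,"hand": 0.0},
    {"x": 0,"y": 0,"z": 0.0,"ax": 0,"ay": 0,"az": -0.14,"hand": 0.0},
  ],
)

```text
time_s: 2.15
tool_pos: [484.4, 49.5, 230.9]
eef_rot: [-0.0, 0.889, 0.458, -0.0]
contact_force: [0.9, 0.0, -0.0]
width: -0.5
finger_force: 0.0
```

Request:
move_arm(
  steps=[
    {"x": 0,"y": 0,"z": 0.0,"ax": 0,"ay": 0,"az": -0.14,"hand": 0.0},
    {"x": 0,"y": 0,"z": 0.0,"ax": 0,"ay": 0,"az": -0.14,"hand": 0.0},
    {"x": 0,"y": 0,"z": 0.0,"ax": 0,"ay": 0,"az": -0.14,"hand": 0.0},
    {"x": 0,"y": 0,"z": 0.0,"ax": 0,"ay": 0,"az": -0.14,"hand": 0.0},
    {"x": 0,"y": 0,"z": 0.0,"ax": 0,"ay": 0,"az": -0.14,"hand": 0.0},
    {"x": 0,"y": 0,"z": 0.03,"ax": 0,"ay": 0,"az": -0.13,"hand": 0.0},
    {"x": 0,"y": 0,"z": 0.03,"ax": 0,"ay": 0,"az": 0,"hand": 0.0},
    {"x": 0,"y": 0,"z": 0.02,"ax": 0,"ay": 0,"az": 0,"hand": 0.0},
    {"x": 0,"y": 0,"z": 0,"ax": 0,"ay": 0,"az": 0,"hand": 0.0},
    {"x": 0,"y": 0,"z": 0,"ax": 0,"ay": 0,"az": 0,"hand": 0.0},
  ],
)

```text
time_s: 3.15
tool_pos: [484.4, 49.4, 151.5]
eef_rot: [-0.0, 0.631, 0.776, -0.0]
contact_force: [-0.5, -0.3, 0.5]
width: 0.3
finger_force: 0.0
```

Run:
```python
from h import *
import pickle
o=get_obs();c=camera('wrist'); pickle.dump((c,o),open('w1.pkl','wb'))
cv2.imwrite('pics/w1.png',cv2.convertScaleAbs(c['color'],alpha=1.5))
Rt=q2R(o['eef_rot']);print(o['tool_pos'],Rt.round(3),np.arctan2(Rt[1,0],Rt[0,0]),o['contact_force'])
```

```text
[484.35354168  49.37961892 151.47010388] [[-0.204  0.979 -0.001]
 [ 0.979  0.204 -0.   ]
 [ 0.    -0.001 -1.   ]] 1.7757576624278808 [-0.5480603  -0.34222286  0.52488422]
```

View pics/w1.png

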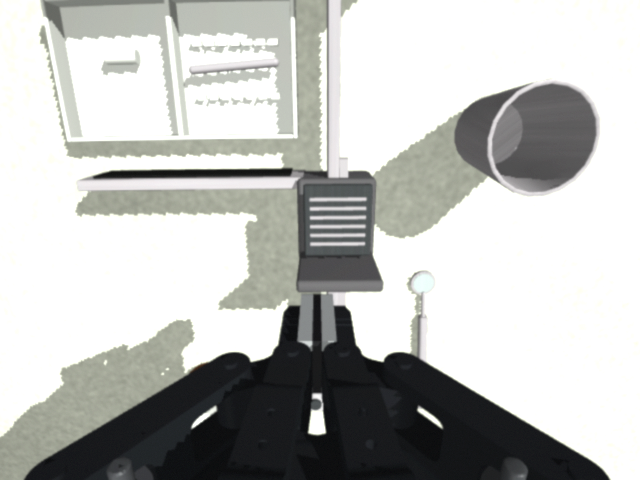

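Wrist view: pad x 302–373, y 180–254; fence's inner top edge at y≈282, x 298–381; jaw is aligned with the tool.

Run:
```python
from h import *
import pickle
c,o=pickle.load(open('w1.pkl','rb'));Rt=q2R(o['eef_rot'])
for n,u,v,z in [('padfar',338,181,65),('padL',302,220,65),('padR',373,220,65),('padnear',338,254,65),('fenceL',298,282,97),('fenceR',381,282,97),('ribfar',338,198,65),('ribnear',338,245,65)]:
    p=onz(c,(u,v),z,o); print(n,p.round(1),'tool',(Rt.T@(p-o['tool_pos'])).round(1))
```

```text
padfar [488.8  92.9  65. ] tool [41.7 13.2 86.5]
padL [471.6  63.3  65. ] tool [16.2 -9.6 86.5]
padR [516.6  72.7  65. ] tool [16.2 36.4 86.4]
padnear [499.6  45.   65. ] tool [-7.4 14.1 86.5]
fenceL [475.9  34.8  97. ] tool [-12.5 -11.2  54.5]
fenceR [524.   44.8  97. ] tool [-12.6  38.   54.4]
ribfar [491.2  82.3  65. ] tool [30.8 13.4 86.5]
ribnear [498.2  51.2  65. ] tool [-1.  14.  86.5]
```

Request:
move_arm(
  steps=[
    {"x": 0.015,"y": 0.0135,"z": 0.0,"ax": 0,"ay": 0,"az": 0,"hand": 0.0},
    {"x": 0,"y": 0,"z": 0.03,"ax": 0,"ay": 0,"az": 0,"hand": 0.0},
    {"x": 0,"y": 0,"z": 0.03,"ax": 0,"ay": 0,"az": 0,"hand": 0.0},
    {"x": 0,"y": 0,"z": 0.018,"ax": 0,"ay": 0,"az": 0,"hand": 0.0},
    {"x": 0,"y": 0,"z": 0.004,"ax": 0,"ay": 0,"az": 0,"hand": 0.0},
    {"x": 0,"y": 0,"z": 0.004,"ax": 0,"ay": 0,"az": 0,"hand": 0.0},
    {"x": 0,"y": 0,"z": 0,"ax": 0,"ay": 0,"az": 0,"hand": 0.0},
    {"x": 0,"y": 0,"z": 0,"ax": 0,"ay": 0,"az": 0,"hand": 0.0},
  ],
)

```text
time_s: 4.0
tool_pos: [495.9, 66.8, 66.9]
eef_rot: [0.001, 0.631, 0.776, 0.001]
contact_force: [0.0, 0.9, -0.3]
width: 0.1
finger_force: 0.0
```

Request:
move_arm(
  steps=[
    {"x": 0,"y": 0,"z": 0.004,"ax": 0,"ay": 0,"az": 0,"hand": 0.0},
    {"x": 0,"y": 0,"z": 0.003,"ax": 0,"ay": 0,"az": 0,"hand": 0.0},
    {"x": 0,"y": 0,"z": 0.002,"ax": 0,"ay": 0,"az": 0,"hand": 0.0},
    {"x": 0,"y": 0,"z": 0,"ax": 0,"ay": 0,"az": 0,"hand": 0.0},
    {"x": 0,"y": 0,"z": 0,"ax": 0,"ay": 0,"az": 0,"hand": 0.0},
  ],
)

```text
time_s: 4.5
tool_pos: [496.0, 66.9, 57.2]
eef_rot: [0.001, 0.631, 0.776, 0.001]
contact_force: [4.3, 0.4, 5.1]
width: 0.1
finger_force: 2.6
```

Request:
move_arm(
  steps=[
    {"x": 0,"y": 0,"z": 0.001,"ax": 0,"ay": 0,"az": 0,"hand": 0.0},
    {"x": 0,"y": 0,"z": 0.001,"ax": 0,"ay": 0,"az": 0,"hand": 0.0},
    {"x": 0,"y": 0,"z": 0,"ax": 0,"ay": 0,"az": 0,"hand": 0.0},
  ],
)

```text
time_s: 4.8
tool_pos: [496.1, 66.9, 55.9]
eef_rot: [0.001, 0.631, 0.776, 0.001]
contact_force: [0.5, -0.5, 12.6]
width: 0.1
finger_force: 6.1
```

Request:
move_arm(
  steps=[
    {"x": -0.005,"y": 0,"z": 0,"ax": 0,"ay": 0,"az": 0,"hand": 0.0},
    {"x": -0.005,"y": 0,"z": 0,"ax": 0,"ay": 0,"az": 0,"hand": 0.0},
    {"x": -0.005,"y": 0,"z": 0,"ax": 0,"ay": 0,"az": 0,"hand": 0.0},
    {"x": -0.005,"y": 0,"z": 0,"ax": 0,"ay": 0,"az": 0,"hand": 0.0},
    {"x": -0.005,"y": 0,"z": 0,"ax": 0,"ay": 0,"az": 0,"hand": 0.0},
    {"x": -0.005,"y": 0,"z": 0,"ax": 0,"ay": 0,"az": 0,"hand": 0.0},
  ],
)

```text
time_s: 5.4
tool_pos: [502.4, 37.6, 56.0]
eef_rot: [0.001, 0.631, 0.776, 0.001]
contact_force: [0.7, 1.3, 11.8]
width: 0.1
finger_force: 5.7
```

Request:
move_arm(
  steps=[
    {"x": -0.007,"y": 0,"z": 0,"ax": 0,"ay": 0,"az": 0,"hand": 0.0},
    {"x": -0.007,"y": 0,"z": 0,"ax": 0,"ay": 0,"az": 0,"hand": 0.0},
    {"x": -0.007,"y": 0,"z": 0,"ax": 0,"ay": 0,"az": 0,"hand": 0.0},
    {"x": -0.007,"y": 0,"z": 0,"ax": 0,"ay": 0,"az": 0,"hand": 0.0},
    {"x": -0.007,"y": 0,"z": 0,"ax": 0,"ay": 0,"az": 0,"hand": 0.0},
    {"x": -0.007,"y": 0,"z": 0,"ax": 0,"ay": 0,"az": 0,"hand": 0.0},
    {"x": -0.007,"y": 0,"z": 0,"ax": 0,"ay": 0,"az": 0,"hand": 0.0},
    {"x": -0.007,"y": 0,"z": 0,"ax": 0,"ay": 0,"az": 0,"hand": 0.0},
  ],
)

```text
time_s: 6.2
tool_pos: [514.1, -17.4, 56.0]
eef_rot: [0.001, 0.631, 0.776, 0.001]
contact_force: [2.7, 2.2, 11.2]
width: -0.0
finger_force: 4.9
```

Run:
```python
from h import *
c=camera('top');print(get_obs()['contact_force'],get_obs()['tool_pos'])
s=camera('scene')
a=cv2.resize(c['color'][200:360,180:450],(780,462)); 
cv2.imwrite('pics/t2.png',cv2.convertScaleAbs(a,alpha=1.6))
b=cv2.resize(s['color'][150:310,200:430],(780,543)); cv2.imwrite('pics/s2.png',cv2.convertScaleAbs(b,alpha=1.6))
```

```text
[ 3.0090921  -0.36395932  9.22027237] [514.35861231 -18.40118377  56.00435244]
```

View pics/s2.png

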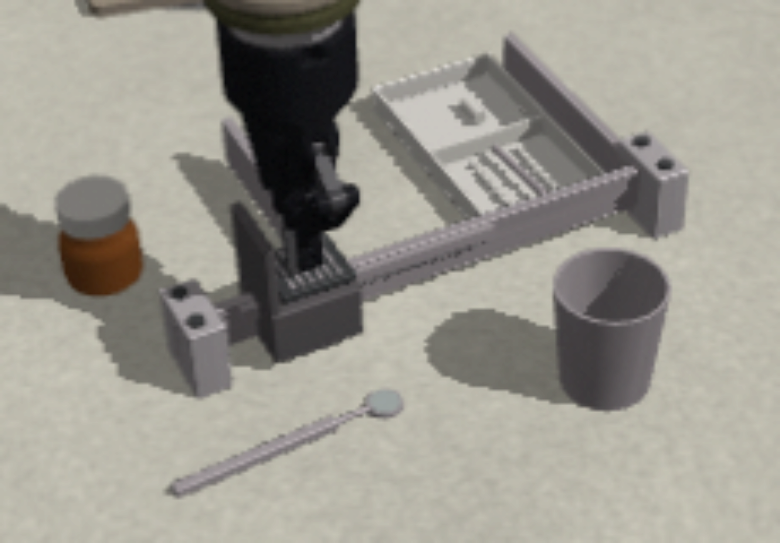

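The jaw has moved along and the pad is still down; about 30–35 mm remains to the end-stop foot (at ~(195,335)). Jar, cup, mirror and tray are untouched.

Request:
move_arm(
  steps=[
    {"x": -0.006,"y": 0,"z": 0,"ax": 0,"ay": 0,"az": 0,"hand": 0.0},
    {"x": -0.006,"y": 0,"z": 0,"ax": 0,"ay": 0,"az": 0,"hand": 0.0},
    {"x": -0.006,"y": 0,"z": 0,"ax": 0,"ay": 0,"az": 0,"hand": 0.0},
    {"x": -0.004,"y": 0,"z": 0,"ax": 0,"ay": 0,"az": 0,"hand": 0.0},
  ],
)

```text
time_s: 6.7
tool_pos: [518.8, -39.0, 56.0]
eef_rot: [0.002, 0.631, 0.776, 0.001]
contact_force: [4.8, 2.2, 9.6]
width: 0.2
finger_force: 4.6
```

Request:
move_arm(
  steps=[
    {"x": -0.003,"y": 0,"z": 0,"ax": 0,"ay": 0,"az": 0,"hand": 0.0},
    {"x": -0.003,"y": 0,"z": 0,"ax": 0,"ay": 0,"az": 0,"hand": 0.0},
    {"x": -0.002,"y": 0,"z": 0,"ax": 0,"ay": 0,"az": 0,"hand": 0.0},
  ],
)

```text
time_s: 7.0
tool_pos: [519.7, -45.3, 55.9]
eef_rot: [0.0, 0.631, 0.776, 0.002]
contact_force: [-0.0, 10.8, 14.0]
width: -0.3
finger_force: 7.3
```

Request:
move_arm(
  steps=[
    {"x": -0.002,"y": 0,"z": 0,"ax": 0,"ay": 0,"az": 0,"hand": 0.0},
    {"x": -0.002,"y": 0,"z": 0,"ax": 0,"ay": 0,"az": 0,"hand": 0.0},
    {"x": 0,"y": 0,"z": 0,"ax": 0,"ay": 0,"az": 0,"hand": 0.0},
    {"x": 0,"y": 0,"z": 0,"ax": 0,"ay": 0,"az": 0,"hand": 0.0},
  ],
)

```text
time_s: 7.4
tool_pos: [520.1, -48.7, 55.9]
eef_rot: [-0.0, 0.631, 0.776, 0.002]
contact_force: [-0.6, 11.3, 15.6]
width: -0.0
finger_force: 7.7
```

Request:
move_arm(
  steps=[
    {"x": -0.003,"y": 0,"z": 0,"ax": 0,"ay": 0,"az": 0,"hand": 0.0},
    {"x": -0.003,"y": 0,"z": 0,"ax": 0,"ay": 0,"az": 0,"hand": 0.0},
    {"x": 0,"y": 0,"z": 0,"ax": 0,"ay": 0,"az": 0,"hand": 0.0},
  ],
)

```text
time_s: 7.7
tool_pos: [521.2, -54.7, 55.8]
eef_rot: [-0.0, 0.631, 0.776, 0.002]
contact_force: [-1.9, 10.5, 15.7]
width: -0.1
finger_force: 8.0
```

Run:
```python
from h import *
s=camera('scene')
b=cv2.resize(s['color'][180:280,220:350],(780,600),interpolation=cv2.INTER_CUBIC); cv2.imwrite('pics/s3.png',cv2.convertScaleAbs(b,alpha=1.6))
```

```text
(no output)
```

View pics/s3.png

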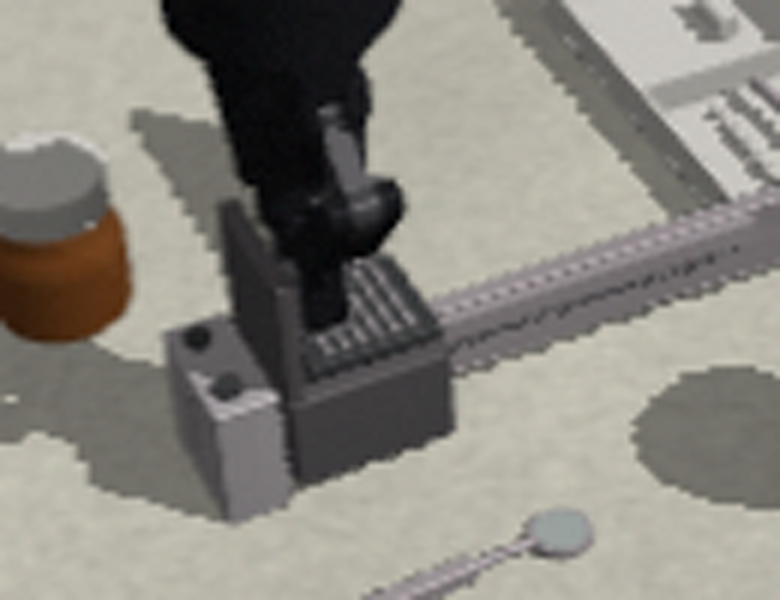

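The carriage is against the end-stop foot (around (285,430)) and the fingertip is sliding over the pad towards the fence. I'll push until it meets the fence, to be sure the jaw is home.

Request:
move_arm(
  steps=[
    {"x": -0.003,"y": 0,"z": 0,"ax": 0,"ay": 0,"az": 0,"hand": 0.0},
    {"x": -0.003,"y": 0,"z": 0,"ax": 0,"ay": 0,"az": 0,"hand": 0.0},
    {"x": 0,"y": 0,"z": 0,"ax": 0,"ay": 0,"az": 0,"hand": 0.0},
  ],
)

```text
time_s: 8.05
tool_pos: [521.6, -56.8, 55.8]
eef_rot: [-0.003, 0.631, 0.776, 0.003]
contact_force: [-6.4, 29.7, 23.2]
width: 0.1
finger_force: 8.9
```

Request:
move_arm(
  steps=[
    {"x": 0.003,"y": 0,"z": 0,"ax": 0,"ay": 0,"az": 0,"hand": 0.0},
    {"x": 0,"y": 0,"z": -0.006,"ax": 0,"ay": 0,"az": 0,"hand": 0.0},
    {"x": 0,"y": 0,"z": -0.01,"ax": 0,"ay": 0,"az": 0,"hand": 0.0},
    {"x": 0.008,"y": 0,"z": -0.01,"ax": 0,"ay": 0,"az": 0,"hand": 0.0},
    {"x": 0.005,"y": 0,"z": -0.03,"ax": 0,"ay": 0,"az": 0,"hand": 0.0},
    {"x": 0,"y": 0,"z": -0.04,"ax": 0,"ay": 0,"az": 0,"hand": 0.0},
    {"x": 0,"y": 0,"z": -0.04,"ax": 0,"ay": 0,"az": 0,"hand": 0.0},
    {"x": 0,"y": 0,"z": -0.02,"ax": 0,"ay": 0,"az": 0,"hand": 0.0},
    {"x": 0,"y": 0,"z": 0,"ax": 0,"ay": 0,"az": 0,"hand": 0.0},
    {"x": 0,"y": 0,"z": 0,"ax": 0,"ay": 0,"az": 0,"hand": 0.0},
  ],
)

```text
time_s: 9.05
tool_pos: [518.2, -46.8, 210.4]
eef_rot: [0.0, 0.631, 0.776, -0.0]
contact_force: [-0.2, 0.3, 0.1]
width: -0.3
finger_force: 0.0
```

Run:
```python
from h import *
s=camera('scene')
b=cv2.resize(s['color'][180:280,220:350],(780,600),interpolation=cv2.INTER_CUBIC); cv2.imwrite('pics/s4.png',cv2.convertScaleAbs(b,alpha=1.6))
```

```text
(no output)
```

View pics/s4.png

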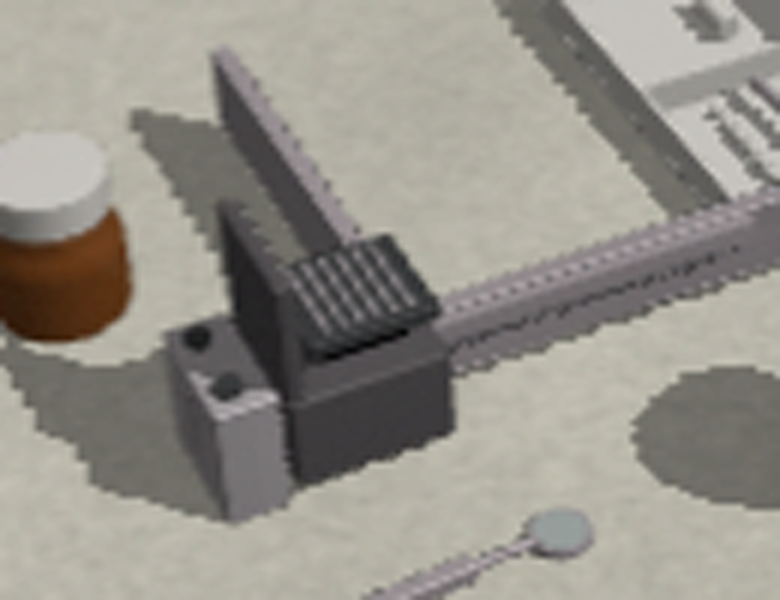

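The carriage sits against the end stop (gap closed at (288,430)), the pad has sprung up and the arm is clear.

```bash
python3 -c "
from plant import *
print(hand_in())"
```

```text
the job is handed in; nothing more can be done
None
```

I pressed the release pad, pushed the jaw home against the end stop and let go; the last picture shows the pad back up and the arm clear, with nothing around the holder seen to move, and the job is handed in (no verdict was returned).

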